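# Show which truffle to weigh

### The job

Show the new cook how to weigh the next truffle: first press the round button on the kitchen scale right down to switch the scale on, then point at the largest of the four truffles on the green board for about two seconds, and then in the same way at the middle of the scale's round steel weighing plate. To point, bring the fingertips straight down to a finger's breadth or two (1 to 4 cm) above the middle of the thing, without touching it, and keep them there. Do not point at the smaller truffles, do not press the scale's oblong key, and leave all the truffles, the shaver, the glass jar and the pepper mill untouched.

Things in the scene. Friction and masses are not known exactly. Their poses are not given: they have to be found in the camera images.
- board: green plastic chopping board, 260 (x) x 320 (y) x 15 mm, does not move when touched; it lies on the counter left or right of the middle, the scale on the other side; origin at the centre of its underside
- truffle_big: the largest truffle: a dark brown-black warty lump, 54 mm across, 44 mm high, loose, standing on the green board among the other three; origin at the centre of its underside, z up; its highest point is on its axis, 44 mm above its origin
- truffle_big_top (a point): the highest point of the largest truffle, 59 mm above the counter
- truffle_1: a smaller truffle: a dark brown-black warty lump, 36 mm across, 29 mm high, loose, standing on the green board among the other three; origin at the centre of its underside, z up
- truffle_2: a smaller truffle: a dark brown-black warty lump, 34 mm across, 30 mm high, loose, standing on the green board among the other three; origin at the centre of its underside, z up
- truffle_3: a smaller truffle: a dark brown-black warty lump, 32 mm across, 26 mm high, loose, standing on the green board among the other three; origin at the centre of its underside, z up
- scale: white kitchen scale, 220 (x) x 170 (y) mm, its case top 30 mm above the counter, does not slide; origin at the centre of its underside, z up. On its front part (its -x end, turned roughly to the robot) are a dark display in the middle, a round button at its +y side and an oblong key at its -y side, both of the same grey plastic; on its rear part the weighing plate
- plate: the scale's round steel weighing plate, 130 mm across, 6 mm thick, rigid; origin at the centre of its underside
- plate_top (a point): the centre of the weighing plate's upper face, 44 mm above the counter
- round_button_top (a point): centre of the top of the round button (26 mm across), 39 mm above the counter when up, 9 mm proud of the case; it is pressed straight down
- round_button (a joint): travel of the round button in m: 0 up, 0.006 fully down; a spring (about 0.7 N at the start, 4.9 N fully down) brings it back up
- oblong_key_top (a point): centre of the top of the oblong key (12 x 36 mm, along y), 104 mm beside the round button, the same height
- oblong_key (a joint): travel of the oblong key in m: 0 up, 0.006 fully down; springs back like the round one
- shaver: truffle shaver: flat steel paddle 125 x 65 mm with a wooden handle, about 205 mm long in all, 20 mm high at its adjusting screw, lying on the board; origin near its middle, on its underside, handle to -x
- mill: turned dark wood pepper mill, 54 mm across, 120 mm high, standing between the board and the scale; origin under its centre
- jar: closed glass jar, 70 mm across, 90 mm high, standing between the board and the scale, nearer the robot than the mill; origin under its centre
Not all that is in view belongs to the job. What is shaped like the truffle_1 but pink is not meant. Leave any blue look-alike of the truffle_big alone.

How it is judged:
On the way, in this order (a step that is already met when the one before it is completed fails the run):
1. the round button is pressed down (more than 4 mm) (value of joint round_button above 0.004 m), for 0.1 s.
2. the tool points down at the largest truffle: tool point within 22 mm sideways of its top and 21 to 70 mm above it (fingertips about 2 to 50 mm clear), kept there 1.5 s (horizontal distance between the grasp point and truffle_big_top below 0.022 m and z of the grasp point in the frame of truffle_big_top between 0.021 and 0.07 m and angle between the grasp point's own z axis and vertical above 2.74 rad), for 1.5 s.
3. the tool points down at the middle of the weighing plate: tool point within 22 mm sideways of its centre and 21 to 70 mm above it, kept there 1.5 s (horizontal distance between the grasp point and plate_top below 0.022 m and z of the grasp point in the frame of plate_top between 0.021 and 0.07 m and angle between the grasp point's own z axis and vertical above 2.74 rad), for 1.5 s.
At the end, for the whole second after the job is handed in: both keys of the scale are up again (within 2 mm), every truffle is at rest, and each truffle, the shaver, the mill and the jar are within 10 mm of where they started (value of joint each of round_button, oblong_key below 0.002 m and distance of each of truffle_big, truffle_1, truffle_2, truffle_3, shaver, mill, jar from where it was at the start of the episode below 0.01 m and linear speed of each of truffle_big, truffle_1, truffle_2, truffle_3 below 0.02 m/s); the robot touches nothing.
It fails at once if a truffle is touched, or moved or lifted more than 10 mm (contact force between any of the fingers, the arm and truffle_big above 0.2 N or contact force between any of the fingers, the arm and truffle_1 above 0.2 N or contact force between any of the fingers, the arm and truffle_2 above 0.2 N or contact force between any of the fingers, the arm and truffle_3 above 0.2 N or distance of any of truffle_big, truffle_1, truffle_2, truffle_3 from where it was at the start of the episode above 0.01 m).
It fails at once if the weighing plate is touched (contact force between any of the fingers, the arm and plate above 0.2 N).
It fails at once if the oblong key is pressed more than 2 mm (value of joint oblong_key above 0.002 m).
It fails at once if the tool point comes close over a smaller truffle (within 15 mm sideways of its axis and less than 75 mm above its underside), as if pointing at it ((horizontal distance between the grasp point and truffle_1 below 0.015 m and z of the grasp point in the frame of truffle_1 below 0.075 m) or (horizontal distance between the grasp point and truffle_2 below 0.015 m and z of the grasp point in the frame of truffle_2 below 0.075 m) or (horizontal distance between the grasp point and truffle_3 below 0.015 m and z of the grasp point in the frame of truffle_3 below 0.075 m)).
It fails at once if the shaver, mill or jar is touched, or moved more than 10 mm (distance of any of shaver, mill, jar from where it was at the start of the episode above 0.01 m or contact force between any of the fingers, the arm and shaver above 0.2 N or contact force between any of the fingers, the arm and mill above 0.2 N or contact force between any of the fingers, the arm and jar above 0.2 N).
It also fails if it takes over 70 s, if anything falls off the work surface, if the arm or the gripper's body presses on something with over 40 N, if the wrist force passes 120 N, or if a joint passes its speed limit or range.

### The arm

A 6-joint arm with a two-finger parallel gripper is mounted at the origin on the work surface. World frame = base frame: x ahead of the robot, y to its left, z up, the work surface at z = 0. Lengths are in m, angles in rad, forces in N, time in s.
With the tool pointing down it reaches from about 0.375 to 0.9 m from the base axis. Payload 3.1 kg.
Tool frame: the origin (TCP) lies between the finger pads, 19 mm behind the fingertips; this is the grasp point; z points along the fingers, y is the line along which they close (so a half turn about z gives the same grasp; the last joint's range is limited). The gripper opens to 85 mm and grips with 20 to 120 N. Pads are 22 mm wide; open, the fingers measure 114 mm over their backs; the gripper's body (76 mm by 85 mm) begins 54 mm behind the grasp point. The pads swing forward as they close: fully open they stand 13 mm farther back than shut.
Start: joints at [-0.178, 0.527, 1.433, -0, 1.181, -0.178], TCP at [0.625, 0, 0.25] pointing down, gripper open.
Joint ranges: [-3.08, 3.08], [-0.75, 2.2], [0.22, 2.44], [-1.43, 4.57], [0, 2.65], [-2.85, 2.85]. Speed limits (rad/s): [2.79, 2.79, 3.14, 3.14, 3.14, 3.14].

### API

Orientations are given as a unit quaternion [x, y, z, w].
In Python, from station import manip, cams, sign_off gives the robot as it stands.
- The arm moves only by the tool carry_out, never from a script. Its argument "targets" is a list that holds one entry, the list of rows, each a list of 7 numbers: the shift along the tool's x, y, z in cm, then the turn, a rotation vector about the tool's x, y, z in degrees, then the finger opening in cm, from 0 to 8.54. A call has 1 to 12 rows; each row is the pose to reach, as a shift and turn from the pose commanded when the call began, along the tool's axes at that moment; what a row does not reach only later rows make up. A row lasts 1/12 s, in which the tool goes at most 41.7 mm and 7.16 degrees, less where a joint would pass 70% of its speed; a pose out of reach is approached as far as the arm can. A call with a gripper value outside its range is refused whole. The fingers move at their own pace and stop on an object; "force" is the grip in N (left out, the last holds). Time passes only in rows, so rows that repeat a pose let the fingers close. It gives the time, the measured TCP pose, the force, the opening and the grip force at its end, in the units of the state.
- manip.sense(): the state, without advancing time (a new reading comes with each control period).
- cams.snapshot(name): name is "scene" or "side" or "wrist"; returns the picture (420x560x3 uint8, red, green, blue); there is no depth.
- cams.camera_info(name): a dict with "K" (3x3 intrinsics, pixels), "T" (4x4, takes a point from camera to world coordinates). Camera axes: x right, y down, z forward; pixel columns grow to the right and rows downward; lengths in m; the calibration is good to about 2 mm. A picture is of the moment at which its call begins: read the wrist's pose just before it. camera_info takes no time and is no camera call; for the wrist camera it gives the pose at the moment of the call.
- sign_off(): hands the job in; it is judged then, once.
The state is a dict: "t": time; "q": joint angles; "qd": joint speeds; "tau": joint torques, N m; "tcp_pos": TCP position; "tool_rot": TCP orientation; "force": force on the tool from outside, world axes, zero at the start; "ft_torque": the same for the moment, N m; "finger_gap": opening from 0.0 (shut) to 1.0 (fully open); "gripper_force": force on a finger pad.
Only numpy, scipy, OpenCV 4.12 (cv2) and the standard library are available. Lean on these libraries where they do the work, as an engineer would, in place of code of your own. Each camera call takes 0.05 s, during which the arm holds its last target. There are 200 camera calls.

## Working session

There is one attempt and no reset: what is moved stays moved. The work goes in short steps, Python scripts to look and compute and a tool call to move; the robot and the scene stay as the last step left them, time stands still between calls to the robot, and variables do not carry over. Pictures are saved under pics/ and viewed, at most 10 in all, crops included, and the job is handed in when it is done.

Besides the shell and the picture viewer there is one more tool, called after "Call:" by a JSON object that holds its "op" and its "data", one argument or row to a line. carry_out: Moves the arm, as the interface text tells. Its arguments: {"type":"object","properties":{"targets":{"type":"array"},"force":{"type":"number"}},"required":["targets"]}

```bash
mkdir -p pics; cat > h.py <<'E'
import numpy as np, cv2
from station import manip, cams, sign_off
def ray(info,uv,z):
    K=np.array(info["K"]);T=np.array(info["T"])
    d=T[:3,:3]@np.linalg.solve(K,[uv[0],uv[1],1.]);o=T[:3,3]
    return o+d*(z-o[2])/d[2]
def proj(info,p):
    K=np.array(info["K"]);T=np.linalg.inv(np.array(info["T"]))
    c=T[:3,:3]@np.array(p)+T[:3,3];u=K@c;return u[:2]/u[2]
E
python3 - <<'E'
from h import *
for n in("scene","side"):
    im=cams.snapshot(n);cv2.imwrite(f"pics/{n}0.png",im[:,:,::-1]);i=cams.camera_info(n);print(n,np.round(i["K"],1).tolist(),np.round(i["T"],3).tolist())
s=manip.sense();print(s["t"],s["tcp_pos"],s["tool_rot"],s["finger_gap"])
E
```

```text
scene [[468.9, 0.0, 284.4], [0.0, 468.9, 213.8], [0.0, 0.0, 1.0]] [[-0.756, 0.347, -0.555, 1.108], [0.654, 0.425, -0.626, 0.706], [0.019, -0.836, -0.549, 0.663], [0.0, 0.0, 0.0, 1.0]]
side [[405.4, 0.0, 276.7], [0.0, 405.4, 204.7], [0.0, 0.0, 1.0]] [[0.978, -0.092, 0.189, 0.33], [-0.21, -0.481, 0.851, -0.764], [0.013, -0.872, -0.489, 0.551], [0.0, 0.0, 0.0, 1.0]]
0.1 [6.24382951e-01 1.49954075e-04 2.49121103e-01] [ 7.07093958e-01  7.07118914e-01 -5.60868210e-04 -8.13470799e-04] 0.9991546903581849
```

View pics/scene0.png

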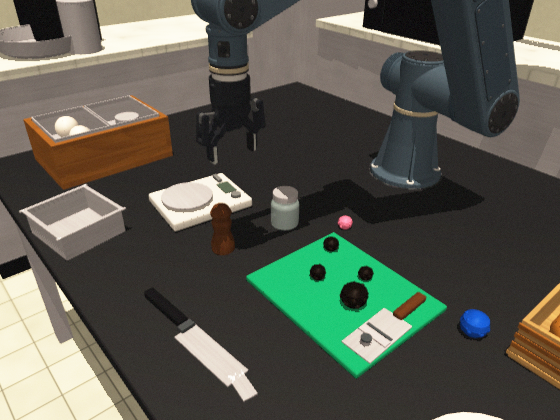

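View pics/side0.png

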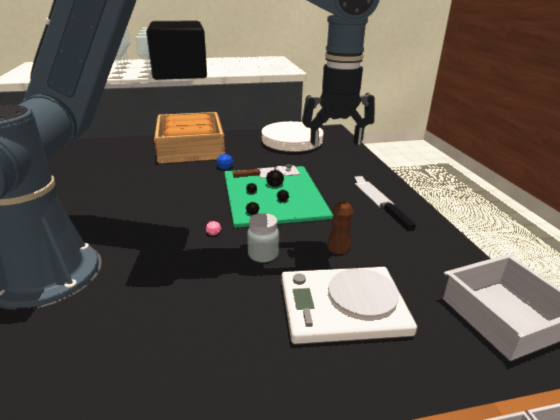

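The scene view shows the truffles at (354,295), (318,272), (365,272) and (331,243). In the side view, the scale is at (345,302), with the round button at (299,279), the oblong key at (308,316) and the plate at (363,293).
What could be mistaken for the big truffle (scene pixels): the big one itself (354,295), small ones (318,272), (365,272), (331,243), blue ball (475,323), pink ball (345,222). I choose (354,295). What could be mistaken for the round button (side pixels): the round one (299,279), the oblong key (308,316), the display (303,298). I choose (299,279).

```bash
python3 - <<'E'
from h import *
I={n:cams.camera_info(n) for n in("scene","side")}
im={n:cv2.imread(f"pics/{n}0.png") for n in I}
def blobs(n,zc):
    b=im[n].astype(int);g=(b[:,:,1]>100)&(b[:,:,2]<80)&(b[:,:,0]<130)
    g=g.astype(np.uint8);cs,_=cv2.findContours(g,0,2);c=max(cs,key=cv2.contourArea)
    h=np.zeros_like(g);cv2.drawContours(h,[cv2.convexHull(c)],-1,1,-1)
    m=(h&(b.max(2)<75)).astype(np.uint8)
    N,L,S,C=cv2.connectedComponentsWithStats(m)
    for k in range(1,N):
        if S[k,4]>40:print(n,S[k].tolist(),C[k].round(1),ray(I[n],S[k,:2]+S[k,2:4]/2-.5,zc).round(3))
for n in I: blobs(n,.035)
# scale: side view grey button and plate
print("btn side",ray(I["side"],(299,279),.039).round(3),"key",ray(I["side"],(308,316),.037).round(3),"plate",ray(I["side"],(363,293),.044).round(3))
print("btn scene",ray(I["scene"],(217,177),.039).round(3),"key",ray(I["scene"],(236,195),.037).round(3),"plate",ray(I["scene"],(187,196),.044).round(3))
print("jar",ray(I["side"],(263,250),0).round(3),ray(I["scene"],(285,222),0).round(3),"mill",ray(I["side"],(340,247),0).round(3),ray(I["scene"],(223,249),0).round(3))
a=cv2.resize(im["side"][255:350,270:420],None,fx=4,fy=4,interpolation=cv2.INTER_CUBIC)
c=cv2.resize(im["scene"][225:325,290:440],(600,400))[:220]
cv2.imwrite("pics/crop1.png",np.vstack([a,c]))
E
```

```text
scene [324, 237, 15, 15, 180] [330.7 243.9] [0.473 0.148 0.035]
scene [310, 264, 16, 17, 204] [317.4 272.2] [0.563 0.198 0.035]
scene [358, 266, 15, 15, 171] [365.2 273.3] [0.49  0.262 0.035]
scene [340, 282, 28, 27, 590] [353.8 295. ] [0.557 0.292 0.035]
btn side [ 0.509 -0.17   0.039] key [ 0.499 -0.267  0.037] plate [ 0.613 -0.237  0.044]
btn scene [ 0.5   -0.262  0.039] key [ 0.514 -0.154  0.037] plate [ 0.62  -0.219  0.044]
jar [ 0.467 -0.008  0.   ] [ 0.461 -0.021  0.   ] mill [ 0.647 -0.031  0.   ] [ 0.644 -0.028  0.   ]
```

View pics/crop1.png

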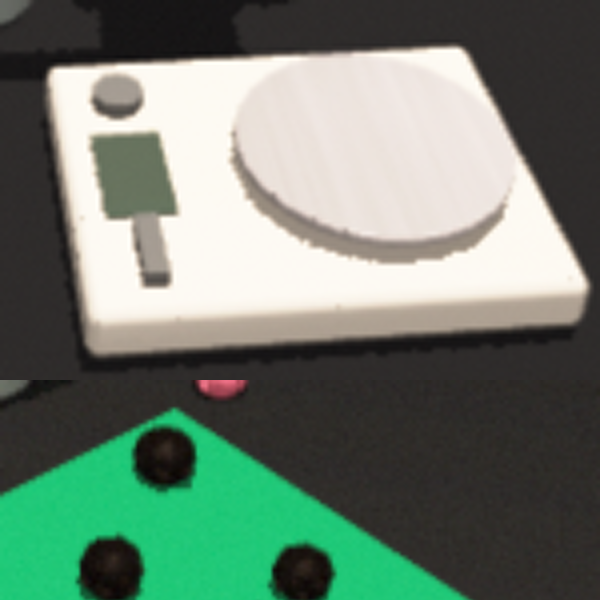

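The crop confirms a round button (crop 117,92), an oblong key (150,250) beyond the display, and the plate centred near (376,148). Below, three small truffles; the big one lies lower, outside the crop. The scene and side estimates differ by ~16 mm, so I'll go over the scale and measure with the wrist camera.

```bash
python3 - <<'E'
from h import *
I={n:cams.camera_info(n) for n in("scene","side")}
im={n:cv2.imread(f"pics/{n}0.png") for n in I}
b=im["side"].astype(int)[160:225,215:335]
m=(b.max(2)<60).astype(np.uint8)
N,L,S,C=cv2.connectedComponentsWithStats(m)
for k in range(1,N):
    if 40<S[k,4]<900:
        c=S[k,:2]+S[k,2:4]/2-.5+[215,160];print(S[k].tolist(),c,ray(I["side"],c,.035).round(3),ray(I["side"],c,.03).round(3))
a=cv2.resize(im["scene"][165:240,140:260],None,fx=5,fy=5,interpolation=cv2.INTER_CUBIC)
c=cv2.resize(im["side"][160:225,215:335],None,fx=5,fy=5)[:225]
cv2.imwrite("pics/crop2.png",np.vstack([a,c]))
E
```

```text
[52, 10, 17, 17, 214] [275. 178.] [0.559 0.293 0.035] [0.561 0.303 0.03 ]
[32, 24, 10, 10, 77] [251.5 188.5] [0.48  0.239 0.035] [0.481 0.248 0.03 ]
[63, 30, 11, 12, 100] [283.  195.5] [0.557 0.182 0.035] [0.559 0.191 0.03 ]
[32, 43, 12, 12, 119] [252.5 208.5] [0.465 0.127 0.035] [0.466 0.136 0.03 ]
```

View pics/crop2.png

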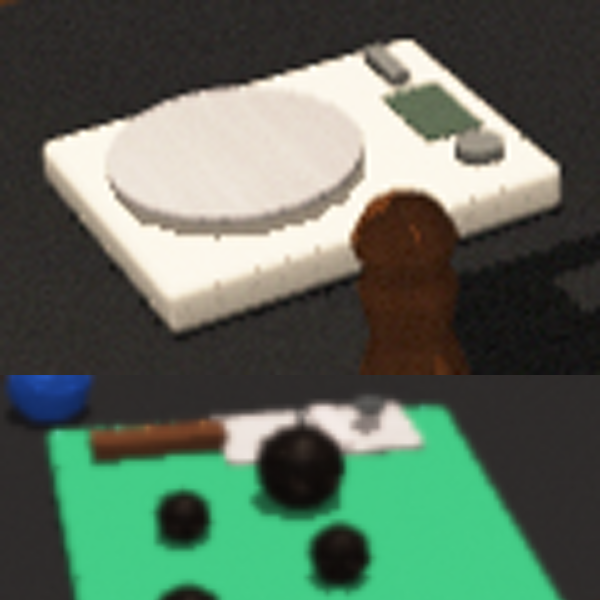

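The scene crop shows the button at (236,194) and the plate centre at (187,195.5). The side crop shows the big truffle at (275,178), and both views agree on it at (0.558,0.292). Next I move above the scale and close the fingers.

Call:
{"op": "carry_out", "data": {
  "targets": [
    [[-4,-1.5,0,0,0,0,0],[-8,-3,0,0,0,0,0],[-12,-4.5,0,0,0,0,0],[-16,-6,0,0,0,0,0],[-19,-6.5,0,0,0,0,0],[-19,-6.5,0,0,0,0,0],[-19,-6.5,0,0,0,0,0],[-19,-6.5,0,0,0,0,0],[-19,-6.5,0,0,0,0,0],[-19,-6.5,0,0,0,0,0]]
  ]
}}

```text
t: 0.93
tcp_pos: [0.5602, -0.1884, 0.2499]
tool_rot: [0.706, 0.708, 0.0, -0.0]
force: [0.4, 0.7, -0.6]
finger_gap: 0.0
gripper_force: 0.0
```

```bash
python3 - <<'E'
from h import *
s=manip.sense();i=cams.camera_info("wrist");im=cams.snapshot("wrist");cv2.imwrite("pics/w1.png",im[:,:,::-1])
np.savez("w1.npz",K=i["K"],T=i["T"])
print(s["t"],s["tcp_pos"],s["tool_rot"],s["finger_gap"],s["force"],np.round(i["T"],3).tolist())
for n,p in dict(btn=(.511,-.162,.039),plate=(.617,-.229,.044)).items():print(n,proj(i,p))
E
```

```text
0.9333 [ 0.56018408 -0.18841917  0.24986329] [ 7.06372154e-01  7.07840574e-01  2.72091713e-05 -3.16604732e-04] 0.0003426333444854744 [ 0.44597188  0.70115274 -0.593967  ] [[1.0, 0.001, 0.0, 0.56], [0.001, -0.966, -0.259, -0.121], [-0.0, 0.259, -0.966, 0.374], [0.0, 0.0, 0.0, 1.0]]
btn [234.08231878 164.84781442]
plate [331.09880981 225.96865932]
```

View pics/w1.png

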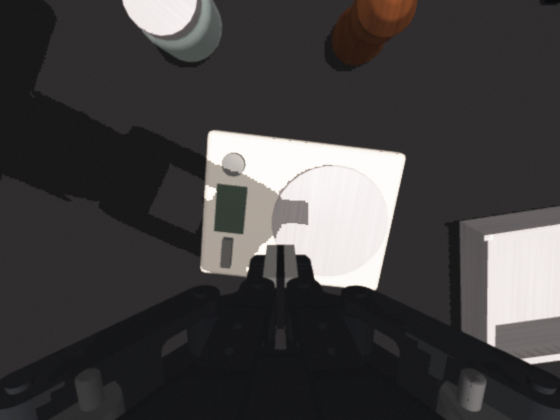

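The wrist view shows the button at (234,163) and the plate centre at about (330,221). The jar (190,30) and mill (370,30) are well clear.

```bash
python3 - <<'E'
from h import *
i=np.load("w1.npz")
print(ray(i,(233.5,162.5),.039),ray(i,(330,221),.044),ray(i,(226,252),.039))
E
```

```text
[ 0.51047031 -0.15949788  0.039     ] [ 0.61553388 -0.22322787  0.044     ] [ 0.49796234 -0.26232704  0.039     ]
```

Call:
{"op": "carry_out", "data": {
  "targets": [
    [[2.9,-5,3,0,0,0,0],[2.9,-5,3,0,0,0,0],[2.9,-5,7,0,0,0,0],[2.9,-5,11,0,0,0,0],[2.9,-5,15,0,0,0,0],[2.9,-5,18,0,0,0,0],[2.9,-5,18,0,0,0,0],[2.9,-5,18,0,0,0,0]]
  ]
}}

```text
t: 1.65
tcp_pos: [0.5094, -0.1597, 0.0689]
tool_rot: [0.707, 0.708, -0.001, -0.002]
force: [-0.5, -0.3, 1.1]
finger_gap: 0.003
gripper_force: 0.0
```

Call:
{"op": "carry_out", "data": {
  "targets": [
    [[0,0,0.6,0,0,0,0],[0,0,1.0,0,0,0,0],[0,0,1.2,0,0,0,0],[0,0,1.4,0,0,0,0],[0,0,1.6,0,0,0,0],[0,0,1.6,0,0,0,0],[0,0,1.6,0,0,0,0]]
  ]
}}

```text
t: 2.23
tcp_pos: [0.5109, -0.1614, 0.0547]
tool_rot: [0.707, 0.707, 0.0, 0.001]
force: [1.2, 1.2, 2.8]
finger_gap: -0.004
gripper_force: 1.4
```

Call:
{"op": "carry_out", "data": {
  "targets": [
    [[0,0,0.1,0,0,0,0],[0,0,0.2,0,0,0,0],[0,0,0.3,0,0,0,0],[0,0,0.4,0,0,0,0],[0,0,0.4,0,0,0,0],[0,0,0.4,0,0,0,0],[0,0,0.4,0,0,0,0]]
  ]
}}

```text
t: 2.82
tcp_pos: [0.5109, -0.1614, 0.0515]
tool_rot: [0.707, 0.707, 0.0, 0.001]
force: [0.4, 1.4, 13.7]
finger_gap: -0.002
gripper_force: 6.8
```

The force of 13.7 N is well above the spring's 4.9 N, so the button is fully down. Now I lift and cross over high.

Call:
{"op": "carry_out", "data": {
  "targets": [
    [[0,0,-4,0,0,0,0],[0,0,-8,0,0,0,0],[0,0,-12,0,0,0,0],[0,0,-16,0,0,0,0],[0,0,-20,0,0,0,0],[0,0,-21,0,0,0,0],[0,0,-21,0,0,0,0]]
  ]
}}

```text
t: 3.4
tcp_pos: [0.5111, -0.1618, 0.2631]
tool_rot: [0.707, 0.707, 0.001, 0.003]
force: [0.1, -0.4, -0.9]
finger_gap: 0.002
gripper_force: 0.0
```

Call:
{"op": "carry_out", "data": {
  "targets": [
    [[4,0.5,0,0,0,0,0],[8,1,0,0,0,0,0],[12,1.5,0,0,0,0,0],[16,2,0,0,0,0,0],[20,2.5,0,0,0,0,0],[24,3,0,0,0,0,0],[28,3.5,0,0,0,0,0],[32,4,0,0,0,0,0],[36,4.5,0,0,0,0,0],[40,4.5,0,0,0,0,0],[40,4.5,0,0,0,0,0],[40,4.5,0,0,0,0,0]]
  ]
}}

```text
t: 4.4
tcp_pos: [0.5528, 0.2407, 0.2566]
tool_rot: [0.706, 0.709, -0.003, -0.002]
force: [0.4, -0.1, 0.0]
finger_gap: -0.003
gripper_force: 0.0
```

```bash
python3 - <<'E'
from h import *
s=manip.sense();i=cams.camera_info("wrist");im=cams.snapshot("wrist");cv2.imwrite("pics/w2.png",im[:,:,::-1])
print(s["t"],s["tcp_pos"],s["tool_rot"],s["finger_gap"],s["force"])
print(proj(i,(.558,.292,.037)))
m=(im.max(2)<60).astype(np.uint8)
N,L,S,C=cv2.connectedComponentsWithStats(m)
for k in range(1,N):
    if 300<S[k,4]<6000:
        c=S[k,:2]+S[k,2:4]/2-.5;print(S[k].tolist(),c,ray(i,c,.037).round(4),ray(i,c,.03).round(3))
E
```

```text
4.4 [0.5527773  0.24067375 0.25655841] [ 0.70554279  0.70865979 -0.00288966 -0.0015255 ] -0.00262164561381966 [ 0.38003544 -0.07174792  0.00915048]
[286.17598841 140.21667014]
[261, 114, 48, 50, 1793] [284.5 138.5] [0.5562 0.2938 0.037 ] [0.556 0.294 0.03 ]
[205, 157, 27, 26, 543] [218.  169.5] [0.483  0.2601 0.037 ] [0.482 0.259 0.03 ]
[271, 210, 28, 29, 573] [284.5 224. ] [0.5569 0.1974 0.037 ] [0.557 0.195 0.03 ]
[194, 250, 30, 29, 636] [208.5 264. ] [0.4661 0.1465 0.037 ] [0.464 0.143 0.03 ]
```

View pics/w2.png

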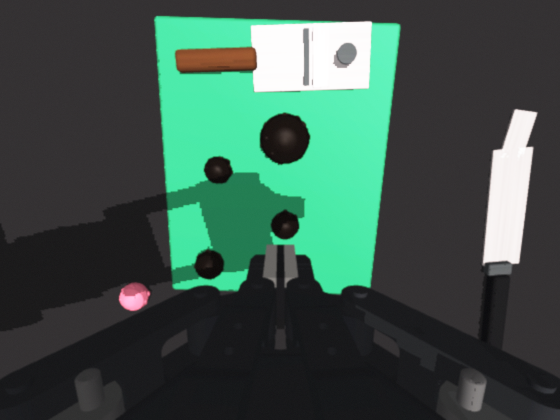

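The wrist view puts the big truffle at (284.5,138.5), giving (0.557,0.293). The small truffles are at (218,170), (284,224) and (208,264).

Call:
{"op": "carry_out", "data": {
  "targets": [
    [[3,0.4,0,0,0,0,0],[5.2,0.4,0,0,0,0,0],[5.2,0.4,0,0,0,0,0],[5.2,0.4,3,0,0,0,0],[5.2,0.4,6,0,0,0,0],[5.2,0.4,9,0,0,0,0],[5.2,0.4,12,0,0,0,0],[5.2,0.4,14,0,0,0,0],[5.2,0.4,15,0,0,0,0],[5.2,0.4,15,0,0,0,0],[5.2,0.4,15,0,0,0,0],[5.2,0.4,15,0,0,0,0]]
  ]
}}

```text
t: 5.45
tcp_pos: [0.5602, 0.2905, 0.1113]
tool_rot: [0.707, 0.707, 0.001, 0.001]
force: [0.1, 0.2, 0.4]
finger_gap: -0.001
gripper_force: 0.0
```

Call:
{"op": "carry_out", "data": {
  "targets": [
    [[0,0,0,0,0,0,0],[0,0,0,0,0,0,0],[0,0,0,0,0,0,0],[0,0,0,0,0,0,0],[0,0,0,0,0,0,0],[0,0,0,0,0,0,0],[0,0,0,0,0,0,0],[0,0,0,0,0,0,0],[0,0,0,0,0,0,0],[0,0,0,0,0,0,0],[0,0,0,0,0,0,0],[0,0,0,0,0,0,0]]
  ]
}}

```text
t: 6.45
tcp_pos: [0.559, 0.291, 0.1099]
tool_rot: [0.707, 0.707, -0.0, -0.0]
force: [0.8, -0.7, -0.2]
finger_gap: 0.005
gripper_force: 0.0
```

Call:
{"op": "carry_out", "data": {
  "targets": [
    [[0,0,0,0,0,0,0],[0,0,0,0,0,0,0],[0,0,0,0,0,0,0],[0,0,0,0,0,0,0],[0,0,0,0,0,0,0],[0,0,0,0,0,0,0],[0,0,0,0,0,0,0],[0,0,0,0,0,0,0],[0,0,0,0,0,0,0],[0,0,0,0,0,0,0],[0,0,0,0,0,0,0],[0,0,0,0,0,0,0]]
  ]
}}

```text
t: 7.45
tcp_pos: [0.559, 0.291, 0.11]
tool_rot: [0.707, 0.707, 0.0, -0.0]
force: [-0.2, -0.5, -0.6]
finger_gap: -0.0
gripper_force: 0.0
```

Held for more than 2 s, 51 mm above the top. Now lift and cross to the plate.

Call:
{"op": "carry_out", "data": {
  "targets": [
    [[0,0,-4,0,0,0,0],[0,0,-8,0,0,0,0],[0,0,-12,0,0,0,0],[0,0,-15,0,0,0,0],[0,0,-15,0,0,0,0],[0,0,-15,0,0,0,0]]
  ]
}}

```text
t: 7.95
tcp_pos: [0.5601, 0.2915, 0.2627]
tool_rot: [0.707, 0.707, 0.003, 0.001]
force: [0.5, -0.5, -0.5]
finger_gap: -0.002
gripper_force: 0.0
```

Call:
{"op": "carry_out", "data": {
  "targets": [
    [[-4,0.5,0,0,0,0,0],[-8,1,0,0,0,0,0],[-12,1.5,0,0,0,0,0],[-16,2,0,0,0,0,0],[-20,2.5,0,0,0,0,0],[-24,3,0,0,0,0,0],[-28,3.5,0,0,0,0,0],[-32,4,0,0,0,0,0],[-36,4.5,0,0,0,0,0],[-40,5,0,0,0,0,0],[-44,5.5,0,0,0,0,0],[-44,5.5,0,0,0,0,0]]
  ]
}}

```text
t: 8.95
tcp_pos: [0.6142, -0.1569, 0.2577]
tool_rot: [0.71, 0.705, -0.002, 0.001]
force: [0.1, 0.4, -0.6]
finger_gap: 0.003
gripper_force: 0.0
```

Call:
{"op": "carry_out", "data": {
  "targets": [
    [[-4,0,0,0,0,0,0],[-7.3,0,0,0,0,0,0],[-7.3,0,0,0,0,0,0],[-7.3,0,0,0,0,0,0]]
  ]
}}

```text
t: 9.28
tcp_pos: [0.6128, -0.2233, 0.2576]
tool_rot: [0.708, 0.706, -0.0, -0.002]
force: [0.1, 0.6, -0.2]
finger_gap: -0.002
gripper_force: 0.0
```

Call:
{"op": "carry_out", "data": {
  "targets": [
    [[0,0.2,3,0,0,0,0],[0,0.2,6,0,0,0,0],[0,0.2,9,0,0,0,0],[0,0.2,12,0,0,0,0],[0,0.2,15,0,0,0,0],[0,0.2,16.5,0,0,0,0],[0,0.2,16.5,0,0,0,0],[0,0.2,16.5,0,0,0,0],[0,0.2,16.5,0,0,0,0],[0,0.2,16.5,0,0,0,0]]
  ]
}}

```text
t: 10.12
tcp_pos: [0.6171, -0.2219, 0.0967]
tool_rot: [0.707, 0.707, 0.0, 0.001]
force: [-0.2, 0.7, -0.3]
finger_gap: -0.002
gripper_force: 0.0
```

Call:
{"op": "carry_out", "data": {
  "targets": [
    [[0,0,0,0,0,0,0],[0,0,0,0,0,0,0],[0,0,0,0,0,0,0],[0,0,0,0,0,0,0],[0,0,0,0,0,0,0],[0,0,0,0,0,0,0],[0,0,0,0,0,0,0],[0,0,0,0,0,0,0],[0,0,0,0,0,0,0],[0,0,0,0,0,0,0],[0,0,0,0,0,0,0],[0,0,0,0,0,0,0]]
  ]
}}

```text
t: 11.12
tcp_pos: [0.6159, -0.2219, 0.095]
tool_rot: [0.707, 0.707, -0.0, -0.0]
force: [-0.8, 0.2, -0.4]
finger_gap: -0.003
gripper_force: 0.0
```

Call:
{"op": "carry_out", "data": {
  "targets": [
    [[0,0,0,0,0,0,0],[0,0,0,0,0,0,0],[0,0,0,0,0,0,0],[0,0,0,0,0,0,0],[0,0,0,0,0,0,0],[0,0,0,0,0,0,0],[0,0,0,0,0,0,0],[0,0,0,0,0,0,0],[0,0,0,0,0,0,0],[0,0,0,0,0,0,0],[0,0,0,0,0,0,0],[0,0,0,0,0,0,0]]
  ]
}}

```text
t: 12.12
tcp_pos: [0.616, -0.222, 0.095]
tool_rot: [0.707, 0.707, -0.0, 0.0]
force: [-0.2, -0.4, -0.5]
finger_gap: -0.003
gripper_force: 0.0
```

Call:
{"op": "carry_out", "data": {
  "targets": [
    [[0,0,-4,0,0,0,0],[0,0,-8,0,0,0,0],[0,0,-12,0,0,0,0],[0,0,-16,0,0,0,0],[0,0,-16,0,0,0,0],[0,0,-16,0,0,0,0]]
  ]
}}

```text
t: 12.62
tcp_pos: [0.6176, -0.2228, 0.2589]
tool_rot: [0.707, 0.707, 0.001, 0.004]
force: [-0.5, -0.0, -0.1]
finger_gap: -0.001
gripper_force: 0.0
```

```bash
python3 - <<'E'
from h import *
cv2.imwrite("pics/side9.png",cams.snapshot("side")[:,:,::-1])
E
```

```text
(no output)
```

View pics/side9.png

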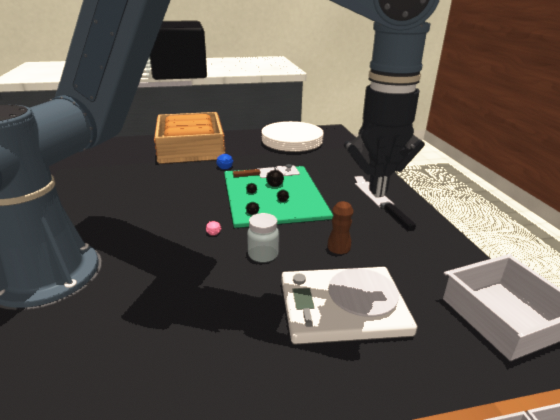

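Nothing has moved: the truffles, jar (263,238) and mill (341,228) are where they were, the button at (299,279) is up again, and the arm is clear of the plate.

```bash
python3 -c "
from h import *
print(sign_off())"
```

```text
the job is handed in; nothing more can be done
None
```

I pressed the round button right down, then pointed for about two seconds each at the largest truffle and at the middle of the weighing plate; nothing else was moved, and the job is handed in with no verdict shown.

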